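# Take a bolt length on the peak-hold comparator

### The job

Take the length of the bolt standing in the comparator: on the readout press the round wake key, then the square peak-hold key, then hold the short clear key down for a good second, each key alone, fully down and let up again before the next. Then press the spindle's thumb head down until you feel its tip bear firmly on the bolt, keep it bearing there for about a second, let the spindle come right up, and press the long store key fully down to save the reading. Work without force (a firm finger's push, well below 50 N), leave the two triangular limit keys alone, and leave the bolts standing and everything else where it is.

Things in the scene. Friction and masses are not known exactly. Their poses are not given: they have to be found in the camera images.
- readout: grey desk readout, fixed, 220 mm wide, 133 mm high at the back. Origin: underside, below the panel's middle; front is -x. Panel slopes 35 degrees, low edge (35 mm high) in front; blank display on top, six grey keys below. Upper row from left (+y): round, square, triangle pointing up the slope, triangle pointing down; lower row: long bar on the left, short bar on the right.
- key_wake_top (a point): wake key: round, 34 mm across, upper row far left. Point: centre of its top face; z points out of the key square to the panel, x up the slope, y to the panel's left. Top 14 mm above the panel at rest; travel 6 mm to a cushioned stop, 5.5 N when fully down, springs back by itself.
- key_peak_top (a point): peak-hold key: square, 30 mm, upper row second from left. Point: centre of its top face; z points out of the key square to the panel, x up the slope, y to the panel's left. Top 14 mm above the panel at rest; travel 5 mm to a cushioned stop, 5 N when fully down, springs back by itself.
- key_clear_top (a point): clear key: short bar, 42 mm wide and 26 mm deep, lower row right. Point: centre of its top face; z points out of the key square to the panel, x up the slope, y to the panel's left. Top 14 mm above the panel at rest; travel 8 mm to a cushioned stop, 6 N when fully down, springs back by itself.
- key_store_top (a point): store key: long bar, 90 mm wide and 26 mm deep, lower row left. Point: centre of its top face; z points out of the key square to the panel, x up the slope, y to the panel's left. Top 14 mm above the panel at rest; travel 6.5 mm to a cushioned stop, 6.5 N when fully down, springs back by itself.
- key_wake (a joint): press of the wake key in m: 0 at rest, 0.006 at its stop
- key_peak (a joint): press of the peak-hold key in m: 0 at rest, 0.005 at its stop
- key_clear (a joint): press of the clear key in m: 0 at rest, 0.008 at its stop
- key_store (a joint): press of the store key in m: 0 at rest, 0.0065 at its stop
- key_up (a joint): press of the triangular limit key that points up the slope (33 mm wide, upper row third from left, not used), m, 0 at rest, stop at 0.006
- key_down (a joint): press of the triangular limit key that points down the slope (33 mm wide, upper row far right, not used), m, 0 at rest, stop at 0.006
- stand: green comparator stand, fixed: base plate 200 x 150 x 15 mm; column diameter 30 mm, 270 mm high, 65 mm to +x of the origin (the back); arm with a black gauge head (its top 220 mm up) over a 10 mm deep nest in the base, 45 mm to -x of the origin, where one bolt stands. Origin: centre of the base's underside.
- spindle: comparator's upright sprung spindle, rod diameter 12 mm, round black thumb head diameter 46 mm on top. Origin: centre of the head's top face, 294 mm up at rest; z up. Its tip meets the bolt 20 to 50 mm down, by the bolt's length: feel for it (full travel 58 mm). The spring takes 2.7 N at the top, 6 N low down; the tip must bear steadily on the bolt with 5 N or more besides. It springs back up.
- bolt_a: one of four steel flange bolts, standing upright on its hex head (27 mm across, 13 mm high, flange diameter 36 mm above, threaded shank diameter 16 mm). Origin: centre of the underside, z up. The four differ in length, 90 to 120 mm from underside to tip, not known beforehand; any of them may be the one in the comparator, the other three stand in the tray.
- bolt_b: one of four steel flange bolts, standing upright on its hex head (27 mm across, 13 mm high, flange diameter 36 mm above, threaded shank diameter 16 mm). Origin: centre of the underside, z up. The four differ in length, 90 to 120 mm from underside to tip, not known beforehand; any of them may be the one in the comparator, the other three stand in the tray.
- bolt_c: one of four steel flange bolts, standing upright on its hex head (27 mm across, 13 mm high, flange diameter 36 mm above, threaded shank diameter 16 mm). Origin: centre of the underside, z up. The four differ in length, 90 to 120 mm from underside to tip, not known beforehand; any of them may be the one in the comparator, the other three stand in the tray.
- bolt_d: one of four steel flange bolts, standing upright on its hex head (27 mm across, 13 mm high, flange diameter 36 mm above, threaded shank diameter 16 mm). Origin: centre of the underside, z up. The four differ in length, 90 to 120 mm from underside to tip, not known beforehand; any of them may be the one in the comparator, the other three stand in the tray.
- file: thread file with green rubber handle, 240 mm long, lying; not used. Origin: underside near its middle, x towards the blade's tip
- plug_gauge: steel plug gauge with dark hexagonal handle, 145 mm long, 26 mm thick, lying; not used. Origin: underside, middle
- caliper: digital caliper, 210 mm long, lying flat, 14 mm high; not used. Origin: underside, middle of its beam
- master: steel setting master, a post diameter 25 mm on a foot diameter 40 mm, 100 mm high; not used. Origin: centre of its underside
- brush: bench brush 170 mm long, lying; not used. Origin: its underside
Not all that is in view belongs to the job. What is shaped like the bolt_d but orange is not meant.

How it is judged:
On the way, in this order (a step that is already met when the one before it is completed fails the run):
1. the round wake key is pressed down, alone (value of joint key_wake above 0.0045 m and value of joint each of key_peak, key_clear, key_store, key_up, key_down below 0.0015 m), for 0.1 s.
2. the wake key is up again and the square peak-hold key is pressed down, alone (value of joint key_peak above 0.0038 m and value of joint each of key_wake, key_clear, key_store, key_up, key_down below 0.0015 m), for 0.1 s.
3. the peak-hold key is up again and the short clear key is held down, alone, for 0.8 s (value of joint key_clear above 0.006 m and value of joint each of key_wake, key_peak, key_store, key_up, key_down below 0.0015 m), for 0.8 s.
4. all keys are up and the spindle's tip bears on the bolt with at least 5 N for 0.3 s ((contact force between spindle and bolt_a above 5 N or contact force between spindle and bolt_b above 5 N or contact force between spindle and bolt_c above 5 N or contact force between spindle and bolt_d above 5 N) and value of joint each of key_wake, key_peak, key_clear, key_store, key_up, key_down below 0.0015 m), for 0.3 s.
5. the spindle is up again and the long store key is pressed down, alone (value of joint key_store above 0.005 m and value of joint each of key_wake, key_peak, key_clear, key_up, key_down below 0.0015 m and distance of spindle from where it was at the start of the episode below 0.004 m), for 0.1 s.
At the end, for the whole second after the job is handed in: All six keys are up (less than 1.5 mm down), the spindle is back up within 4 mm, all four bolts stand upright (within 0.08 rad) within 10 mm of where they stood, and the file, plug gauge, caliper, master and brush are within 15 mm of where they lay (value of joint each of key_wake, key_peak, key_clear, key_store, key_up, key_down below 0.0015 m and distance of spindle from where it was at the start of the episode below 0.004 m and angle between each of bolt_a, bolt_b, bolt_c, bolt_d's own z axis and vertical below 0.08 rad and distance of each of bolt_a, bolt_b, bolt_c, bolt_d from where it was at the start of the episode below 0.01 m and distance of each of file, plug_gauge, caliper, master, brush from where it was at the start of the episode below 0.015 m); the robot touches nothing.
It fails at once if a triangular limit key is pressed by more than 3 mm (value of joint any of key_up, key_down above 0.003 m).
It fails at once if the readout or its keys are pushed with more than 50 N (contact force between any of the fingers, the arm and readout above 50 N).
It fails at once if the stand or its spindle is pushed with more than 50 N (contact force between any of the fingers, the arm and stand above 50 N).
It fails at once if a bolt is knocked over (angle between any of bolt_a, bolt_b, bolt_c, bolt_d's own z axis and vertical above 0.35 rad).
It also fails if it takes over 72 s, if anything falls off the work surface, if the arm or the gripper's body presses on something with over 40 N, if the wrist force passes 120 N, or if a joint passes its speed limit or range.

### The arm

A 6-joint arm with a two-finger parallel gripper is mounted at the origin on the work surface. World frame = base frame: x ahead of the robot, y to its left, z up, the work surface at z = 0. Lengths are in m, angles in rad, forces in N, time in s.
With the tool pointing down it reaches from about 0.3 to 0.875 m from the base axis. Payload 6.4 kg.
Tool frame: the origin (TCP) lies at the centre of the arm's flange, where the gripper is bolted on; the fingertips stand 173 mm ahead of it and the grasp point (between the pads) lies 155 mm ahead of it (r.tips_ahead is the z of the fingertips in the tool frame, in m); z points along the fingers, y is the line along which they close (so a half turn about z gives the same grasp; the last joint's range is limited). The gripper opens to 85 mm and grips with 20 to 120 N. Pads are 22 mm wide; open, the fingers measure 114 mm over their backs; the gripper's body (76 mm by 85 mm) begins 54 mm behind the grasp point. The pads swing forward as they close: fully open they stand 13 mm farther back than shut.
Start: joints at [-1.316, 0.181, 1.607, -0, 1.354, -0.206], TCP at [0.256, -0.515, 0.405] pointing down, gripper open.
Joint ranges: [-2.99, 2.99], [-0.89, 2.07], [0.3, 2.58], [-1.14, 4.28], [0, 2.63], [-3.12, 3.12]. Speed limits (rad/s): [2.57, 2.57, 3.01, 3.14, 3.14, 3.14].

### API

Orientations are given as [roll, pitch, yaw] about the fixed x, y, z axes, in that order (R = Rz(yaw) Ry(pitch) Rx(roll)).
In Python, from workcell import monitor, snapshot, order, models, r gives the robot as it stands.
- The arm moves only by the shell command python3 -m handwheel 'ROWS' [FORCE]. ROWS is JSON, a list of rows, each a list of 3 entries, a list of its own where there are three numbers: the closure, from 0 (fully open) to 1 (shut), then the shift along the world's x, y, z scaled (see below), then the turn about the world's z scaled (see below). A call has 1 to 12 rows; each row is the pose to reach, as a shift and turn from the pose commanded when the call began, turning the shorter way round; what a row does not reach only later rows make up. The controller multiplies each number of a shift by 150 mm and each number of a turn by pi rad. A row lasts 1/8 s, in which the tool goes at most 62.5 mm and 10.7 degrees, less where a joint would pass 70% of its speed; a pose out of reach is approached as far as the arm can. A call with a number of a shift or a turn outside -1 to 1 is refused whole. A call with a gripper value outside its range is refused whole. The fingers move at their own pace and stop on an object; FORCE is the grip in N (left out, the last holds). Time passes only in rows, so rows that repeat a pose let the fingers close. It gives the time, the measured TCP pose, the force, the opening and the grip force at its end, in the units of the state.
- monitor.get_state(): the state, without advancing time (a new reading comes with each control period).
- snapshot(name): name is "scene" or "top"; returns a dict with "frame" (400x640x3 uint8, red, green, blue), "vertical_fov" (degrees; the focal length in pixels is half the picture's height over the tangent of half this angle, whatever the lens; pixels are square), "cx", "cy" (the principal point, pixels), "dist_coeffs" ([k1, k2, p1, p2, k3] as OpenCV has them; the pictures are not rectified), "world_to_cam" (4x4, takes a point from world to camera coordinates). Camera axes: x right, y up, looking along -z (the intrinsics and any distortion apply to the point x, -y, -z); pixel columns grow to the right and rows downward; lengths in m; the calibration is good to about 2 mm. A picture is of the moment at which its call begins. There is no depth.
- order.job_done(): hands the job in; it is judged then, once.
Trained networks look in a picture, given as the dict that the camera call returned (one of the last four; its "shot" number tells which), for a name from the list of things; names that differ only in an ending like _2 or _b are one class to them, and where a whole thing is asked for, a point or a joint stands for the part that bears it (a point fixed in the world has none). Each returns a list of dicts, best first, with "p" (0 to 1); they miss things now and then, are a little off and sometimes report something else, mostly with a low value. They report only what shows in the picture. A call takes as long as a camera call. They do not tell look-alikes from the thing itself.
- models.search_frame(target, picture): "position" ([row, column] in pixels, amid what is visible of it).
- models.regions_of(target, picture): "region" (400x640 bool, what is visible of it) and "position" ([row, column] in pixels, amid what is visible of it).
The state is a dict: "time_s": time; "joints": joint angles; "qd": joint speeds; "joint_efforts": joint torques, N m; "tool_pos": TCP position; "tool_rot": TCP orientation; "wrist_force": force on the tool from outside, world axes, zero at the start; "moment": the same for the moment, N m; "opening": finger opening in m; "gripper_force": force on a finger pad.
Only numpy, scipy, OpenCV 4.12 (cv2) and the standard library are available. Lean on these libraries where they do the work, as an engineer would, in place of code of your own. Each camera call takes 0.05 s, during which the arm holds its last target. There are 200 camera calls.

## Working session

There is one attempt and no reset: what is moved stays moved. The work goes in short steps, Python scripts to look and compute and a shell command to move; the robot and the scene stay as the last step left them, time stands still between calls to the robot, and variables do not carry over. Pictures are saved under pics/ and viewed, at most 10 in all, crops included, and the job is handed in when it is done.

```bash
mkdir -p pics; cat > h.py <<'E'
from workcell import monitor, snapshot, order, models, r
import numpy as np, cv2
def K(s):
    f=200/np.tan(np.radians(s["vertical_fov"])/2)
    return np.array([[f,0,s["cx"]],[0,f,s["cy"]],[0,0,1.]])
def ray(s,rc):
    u=cv2.undistortPoints(np.array([[[rc[1],rc[0]]]],float),K(s),np.array(s["dist_coeffs"],float))[0,0]
    W=np.array(s["world_to_cam"]);R=W[:3,:3];o=-R.T@W[:3,3]
    d=R.T@np.array([u[0],-u[1],-1.]);return o,d/np.linalg.norm(d)
def proj(s,P):
    W=np.array(s["world_to_cam"]);p=np.atleast_2d(P)@W[:3,:3].T+W[:3,3];p=p*[1,-1,-1]
    return cv2.projectPoints(p,np.zeros(3),np.zeros(3),K(s),np.array(s["dist_coeffs"],float))[0][:,0]
def tri(a,b):
    (o1,d1),(o2,d2)=a,b
    A=np.array([d1,-d2]).T;t=np.linalg.lstsq(A,o2-o1,rcond=None)[0]
    p,q=o1+t[0]*d1,o2+t[1]*d2;return (p+q)/2,np.linalg.norm(p-q)
def onz(s,rc,z):
    o,d=ray(s,rc);return o+d*(z-o[2])/d[2]
E
python3 - <<'E'
from h import *
S={n:snapshot(n) for n in("scene","top")}
for n,s in S.items(): cv2.imwrite(f"pics/{n}0.png",s["frame"][:,:,::-1])
for t in ["readout","key_wake_top","key_peak_top","key_clear_top","key_store_top","key_up","key_down","spindle","stand","bolt_a"]:
    D={n:[(np.round(d["position"]).tolist(),round(d["p"],2)) for d in models.search_frame(t,s)[:5]] for n,s in S.items()}
    print(t,D)
    if D["scene"] and D["top"]: print("  ",tri(*[ray(S[n],D[n][0][0]) for n in S]))
st=monitor.get_state();print(st["tool_pos"],st["tool_rot"],st["wrist_force"],r.tips_ahead)
for s in S.values(): W=np.array(s["world_to_cam"]);print(-W[:3,:3].T@W[:3,3])
E
```

```text
readout {'scene': [([258.0, 370.0], 0.74)], 'top': [([196.0, 267.0], 0.8), ([211.0, 386.0], 0.18)]}
   (array([0.58566319, 0.20009037, 0.0566063 ]), np.float64(0.00013647090247888316))
key_wake_top {'scene': [([258.0, 399.0], 0.61)], 'top': [([202.0, 248.0], 0.46)]}
   (array([0.55458847, 0.27250713, 0.08751425]), np.float64(0.013544263061941748))
key_peak_top {'scene': [([135.0, 274.0], 0.26)], 'top': [([214.0, 219.0], 0.52), ([208.0, 380.0], 0.5), ([202.0, 260.0], 0.49)]}
   (array([0.58191548, 0.10564131, 0.63713558]), np.float64(0.36420168687067134))
key_clear_top {'scene': [([248.0, 384.0], 0.3), ([240.0, 370.0], 0.19)], 'top': []}
key_store_top {'scene': [([248.0, 395.0], 0.47)], 'top': [([216.0, 255.0], 0.62), ([160.0, 312.0], 0.32)]}
   (array([0.50892269, 0.24558181, 0.04899344]), np.float64(0.0023865716674355978))
key_up {'scene': [([242.0, 371.0], 0.61)], 'top': [([204.0, 273.0], 0.42), ([201.0, 248.0], 0.22)]}
   (array([0.5502092 , 0.17629892, 0.08186512]), np.float64(0.006539203650553282))
key_down {'scene': [([233.0, 352.0], 0.6)], 'top': [([202.0, 287.0], 0.56)]}
   (
[... 226 characters left out ...]
]), np.float64(0.0012497016451234054))
stand {'scene': [([183.0, 269.0], 0.9), ([246.0, 396.0], 0.18)], 'top': [([207.0, 381.0], 0.89)]}
   (array([ 0.5435202 , -0.2267546 ,  0.07060924]), np.float64(0.010508807162045402))
bolt_a {'scene': [([286.0, 322.0], 0.7), ([235.0, 298.0], 0.7), ([246.0, 315.0], 0.69), ([179.0, 280.0], 0.53), ([261.0, 277.0], 0.46)], 'top': [([178.0, 314.0], 0.52), ([156.0, 335.0], 0.4)]}
   (array([ 0.68674868,  0.0529454 , -0.14187335]), np.float64(0.06452274319923454))
[ 0.25568909 -0.51503463  0.40470592] [-3.14157139e+00  1.28791421e-05  4.60752721e-01] [0.04472864 0.28592965 0.81873587] 0.1734
[1.21387741 0.43324031 1.39590624]
[0.35249383 0.01065116 1.49129694]
```

```bash
python3 - <<'E'
import cv2
a=cv2.imread("pics/scene0.png");b=cv2.imread("pics/top0.png")
cv2.imwrite("pics/sc.png",cv2.resize(a[90:310,220:460],None,fx=2.5,fy=2.5,interpolation=2))
cv2.imwrite("pics/tc.png",cv2.resize(b[130:270,210:410],None,fx=4,fy=4,interpolation=2))
E
```

```text
(no output)
```

View pics/sc.png

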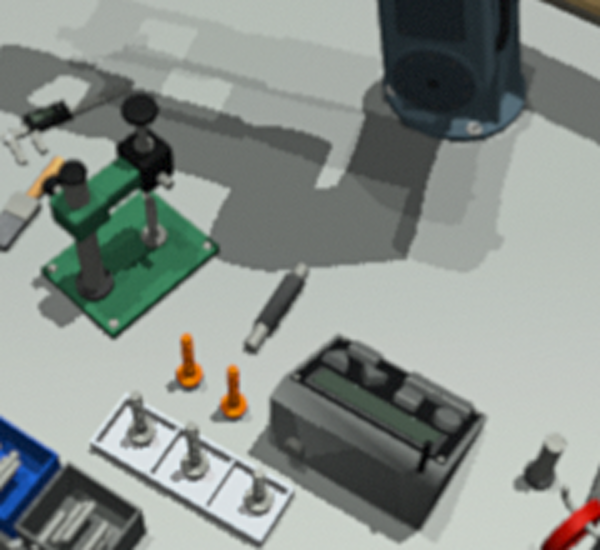

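View pics/tc.png

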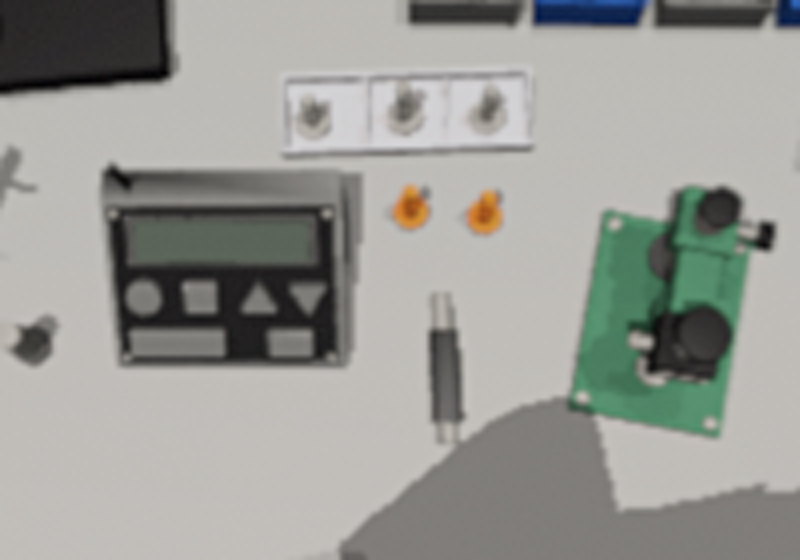

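View pics/top0.png

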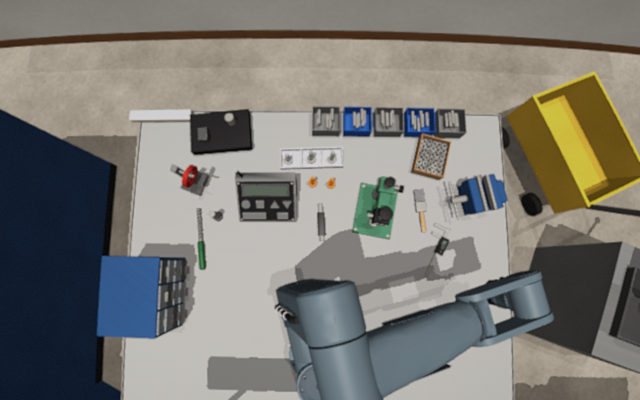

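The top view shows the readout at left of centre: wake (row 204, col 246), peak (204, 260), the triangles (204, 274 and 287), store (216, 254) and clear (216, 283). The spindle head is at about (213, 386). The real bolts are three in the white tray and one in the comparator; the two orange look-alikes are not used. I'll enlarge the readout in both views to confirm.

```bash
python3 - <<'E'
import cv2,numpy as np
a=cv2.imread("pics/scene0.png");b=cv2.imread("pics/top0.png")
A=cv2.resize(a[220:305,322:422],None,fx=6,fy=6,interpolation=2);B=cv2.resize(b[168:228,230:305],None,fx=8,fy=8,interpolation=2)
cv2.imwrite("pics/sr.png",A);cv2.imwrite("pics/tr.png",B)
E
```

```text
(no output)
```

View pics/sr.png

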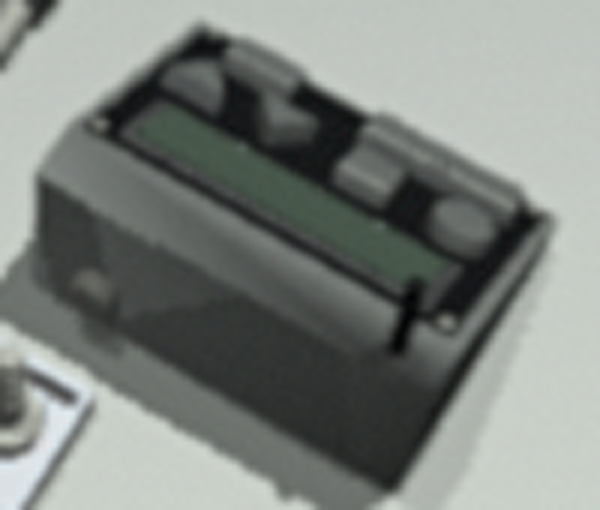

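View pics/tr.png

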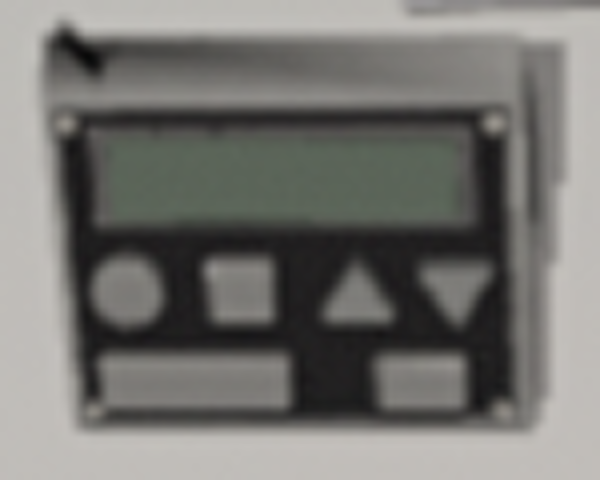

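```bash
cat > fit.py <<'E'
from h import *
from scipy.optimize import least_squares
S={n:snapshot(n) for n in("scene","top")}
T=lambda p:np.array([168+(p[1]+.5)/8-.5,230+(p[0]+.5)/8-.5])
C=lambda p:np.array([220+(p[1]+.5)/6-.5,322+(p[0]+.5)/6-.5])
top=[(66,124),(494,123),(94,411),(503,410)];sc=[(446,320),(98,124),(545,220),(208,32)]
P=[tri(ray(S["top"],T(a)),ray(S["scene"],C(b))) for a,b in zip(top,sc)]
for p,e in P: print(np.round(p,4),round(e,4))
t=np.radians(35)
def loc(q,sl,y,h):  # point at slope coord sl, lateral y, h above panel
    x0,y0,w=q; xl=sl*np.cos(t)-h*np.sin(t); z=.084+ q3 + sl*np.sin(t)+h*np.cos(t)
    return np.array([x0+xl*np.cos(w)-y*np.sin(w),y0+xl*np.sin(w)+y*np.cos(w),z])
def res(v):
    global q3; q3=v[3]
    L=[loc(v[:3],v[5],v[4],0),loc(v[:3],v[5],-v[4],0),loc(v[:3],v[6],v[4],0),loc(v[:3],v[6],-v[4],0)]
    r_=[]
    for l,a,b,i in zip(L,top,sc,range(4)):
        r_+=list(proj(S["top"],l)[0]-T(a)[::-1]); r_+=list((proj(S["scene"],l)[0]-C(b)[::-1])*(1 if i<2 else .4))
    return np.array(r_+[(v[3])/.002,(v[5]+v[6])/.005])
f=least_squares(res,[.57,.2,0,0,.1,.07,-.07]);v=f.x;res(v);print("fit",np.round(v,4),np.abs(f.fun).max())
n=loc(v[:3],0,0,1)-loc(v[:3],0,0,0);o=loc(v[:3],0,0,.014)
keys=dict(wake=(128,291),peak=(240,291),up=(357,300),down=(457,290),store=(195,382),clear=(423,382))
xu=np.array([np.cos(v[2]),np.sin(v[2]),0])
for k,p in keys.items():
    c,d=ray(S["top"],T(p));X=c+d*((o-c)@n)/(d@n)
    l=X-o; print(k,np.round(X,4),"slope",round(l@np.cross(np.array([-np.sin(v[2]),np.cos(v[2]),0]),n),4),"lat",round(l@np.array([-np.sin(v[2]),np.cos(v[2]),0]),4), "scene crop",np.round((proj(S["scene"],X)[0]-[322,220])*6))
s=S["top"]
print("spindle",onz(s,[130+333/4,210+705/4],.294),onz(S["scene"],[90+110/2.5,220+140/2.5],.294),[onz(s,d["position"],.294) for d in models.search_frame("spindle",s)[:1]])
E
python3 fit.py
```

```text
[0.6201 0.2988 0.1309] 0.0009
[0.6228 0.1034 0.1296] 0.0001
[0.4977 0.302  0.0354] 0.0063
[0.5014 0.1011 0.0432] 0.0024
fit [ 5.599e-01  2.006e-01  1.220e-02  5.000e-04  9.820e-02  7.470e-02
 -7.380e-02] 0.7438881509070371
wake [0.5489 0.2738 0.0945] slope -0.0025 lat 0.0733 scene crop [458. 213.]
peak [0.5495 0.2217 0.0945] slope -0.0025 lat 0.0212 scene crop [368. 163.]
up [0.5463 0.1677 0.0918] slope -0.0073 lat -0.0328 scene crop [279. 108.]
down [0.551  0.1212 0.0947] slope -0.0022 lat -0.0793 scene crop [197.  68.]
store [0.51   0.2457 0.067 ] slope -0.0504 lat 0.0457 scene crop [439. 153.]
clear [0.5112 0.1384 0.067 ] slope -0.0505 lat -0.0616 scene crop [261.  55.]
spindle [ 0.495769   -0.20984127  0.294     ] [ 0.500366   -0.20262249  0.294     ] [array([ 0.49110878, -0.20451471,  0.294     ])]
```

The projected key tops land on the right keys in the scene crop, so the fit holds. The round key at far left is wake and the square beside it is peak. I'll raise the arm, close the fingers and travel.

```bash
python3 -m handwheel '[[1,[0,0,0.35],0],[1,[0.1,0.3,0.7],-0.05],[1,[0.2,0.65,0.7],-0.1],[1,[0.3,1,0.7],-0.143],[1,[0.3,1,0.7],-0.143]]' 20
python3 -m handwheel '[[1,[0.1,0.35,0],0],[1,[0.25,0.7,0],0],[1,[0.4,1,0],0]]'
python3 -m handwheel '[[1,[0.1,0.35,0],0],[1,[0.25,0.7,0],0],[1,[0.4,1,0],0]]'
python3 -m handwheel '[[1,[0.1,0.35,0],0],[1,[0.25,0.7,0],0],[1,[0.4,1,0],0]]'
python3 -m handwheel '[[1,[0.1,0.35,0],0],[1,[0.2,0.7,0],0],[1,[0.3,1,-0.3],0],[1,[0.3,1,-0.3],0]]'
```

```text
time_s: 1.88
tool_pos: [0.3015, -0.3621, 0.5104]
tool_rot: [3.141, -0.001, 0.014]
wrist_force: [0.2, -0.5, -0.4]
opening: -0.0003
gripper_force: 0.0
time_s: 2.25
tool_pos: [0.361, -0.2142, 0.5099]
tool_rot: [3.141, -0.0, 0.011]
wrist_force: [-0.4, -1.1, 0.2]
opening: -0.0001
gripper_force: 0.0
time_s: 2.62
tool_pos: [0.4213, -0.0638, 0.51]
tool_rot: [3.141, -0.001, 0.012]
wrist_force: [0.6, -0.1, -0.1]
opening: 0.0001
gripper_force: 0.0
time_s: 3.0
tool_pos: [0.4816, 0.0865, 0.5098]
tool_rot: [3.141, -0.001, 0.013]
wrist_force: [0.5, -0.6, 0.3]
opening: 0.0001
gripper_force: 0.0
time_s: 3.5
tool_pos: [0.5258, 0.2368, 0.4599]
tool_rot: [3.14, 0.007, 0.015]
wrist_force: [-1.1, -0.5, -0.0]
opening: 0.0001
gripper_force: 0.0
```

```bash
python3 -m handwheel '[[1,[0,0.26,-0.35],0],[1,[-0.01,0.26,-0.7],0],[1,[-0.01,0.26,-1],0],[1,[-0.01,0.26,-1],0],[1,[-0.01,0.26,-1],0]]'; python3 -c "
from h import *
s=snapshot('scene');cv2.imwrite('pics/s1.png',cv2.resize(s['frame'][170:310,310:450],None,fx=4,fy=4,interpolation=2)[:,:,::-1])"
```

```text
time_s: 4.12
tool_pos: [0.5256, 0.2734, 0.3172]
tool_rot: [-3.141, -0.003, 0.011]
wrist_force: [-0.1, 0.9, 1.3]
opening: -0.0001
gripper_force: 0.0
```

View pics/s1.png

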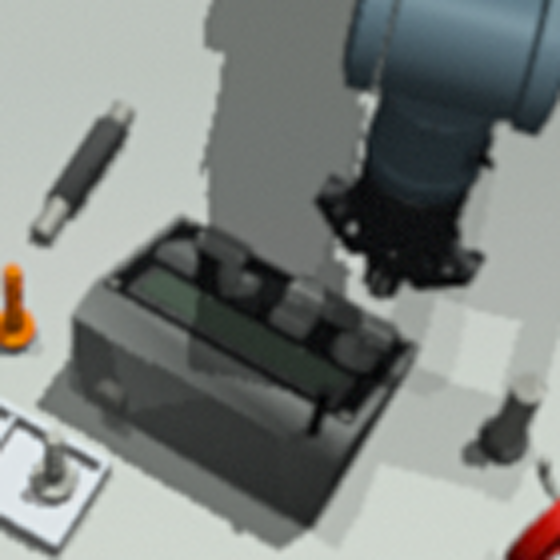

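The gripper, shut, hovers in front of and above the wake key at the crop's right (about 365, 345). Next I approach along the key's normal.

```bash
python3 -m handwheel '[[1,[0.02,0,-0.12],0],[1,[0.045,0,-0.245],0],[1,[0.06,0,-0.27],0],[1,[0.07,0,-0.29],0],[1,[0.08,0,-0.3],0],[1,[0.09,0,-0.31],0],[1,[0.09,0,-0.31],0],[1,[0.09,0,-0.31],0]]'
```

```text
time_s: 5.18
tool_pos: [0.5377, 0.274, 0.2684]
tool_rot: [-3.142, -0.0, 0.012]
wrist_force: [-0.8, -0.9, 0.4]
opening: 0.0
gripper_force: 0.0
```

```bash
python3 -m handwheel '[[1,[0.006,0,-0.008],0],[1,[0.0115,0,-0.0164],0],[1,[0.0115,0,-0.0164],0],[1,[0.0115,0,-0.0164],0]]' | head -4
python3 -m handwheel '[[1,[0.006,0,-0.008],0],[1,[0.0115,0,-0.0164],0],[1,[0.0115,0,-0.0164],0],[1,[0.0115,0,-0.0164],0]]'| head -4
python3 -m handwheel '[[1,[0.006,0,-0.008],0],[1,[0.0115,0,-0.0164],0],[1,[0.0115,0,-0.0164],0],[1,[0.0115,0,-0.0164],0]]'| head -4
```

```text
time_s: 5.68
tool_pos: [0.5394, 0.274, 0.2657]
tool_rot: [3.142, 0.0, 0.012]
wrist_force: [-0.4, 0.3, -0.3]
time_s: 6.18
tool_pos: [0.5412, 0.274, 0.2634]
tool_rot: [-3.142, -0.0, 0.012]
wrist_force: [-1.5, -0.9, 2.8]
time_s: 6.68
tool_pos: [0.5429, 0.274, 0.2609]
tool_rot: [-3.141, -0.0, 0.012]
wrist_force: [-2.5, -0.1, 3.6]
```

```bash
python3 -m handwheel '[[1,[0.006,0,-0.008],0],[1,[0.0115,0,-0.0164],0],[1,[0.0115,0,-0.0164],0],[1,[0.0115,0,-0.0164],0]]' | head -4
python3 -m handwheel '[[1,[0.004,0,-0.005],0],[1,[0.008,0,-0.011],0],[1,[0.008,0,-0.011],0],[1,[0.008,0,-0.011],0]]'| head -4
```

```text
time_s: 7.18
tool_pos: [0.5443, 0.2741, 0.2593]
tool_rot: [3.141, 0.001, 0.012]
wrist_force: [-8.1, -0.9, 13.3]
time_s: 7.68
tool_pos: [0.5449, 0.2742, 0.259]
tool_rot: [3.141, 0.003, 0.012]
wrist_force: [-16.8, -2.4, 25.2]
```

The wake key is fully down, with 30 N and hard against its stop. I'll back off and shift 52 mm over to peak.

```bash
python3 -m handwheel '[[1,[-0.04,0,0.055],0],[1,[-0.08,0,0.12],0],[1,[-0.08,0,0.16],0],[1,[-0.08,-0.17,0.2],0],[1,[-0.08,-0.347,0.2],0],[1,[-0.08,-0.347,0.16],0],[1,[-0.08,-0.347,0.12],0],[1,[-0.06,-0.347,0.09],0],[1,[-0.04,-0.347,0.06],0],[1,[-0.04,-0.347,0.06],0]]' | head -4
python3 -m handwheel '[[1,[0.006,0,-0.008],0],[1,[0.0115,0,-0.0164],0],[1,[0.017,0,-0.025],0],[1,[0.017,0,-0.025],0],[1,[0.017,0,-0.025],0]]' | head -4
```

```text
time_s: 8.93
tool_pos: [0.5399, 0.2222, 0.2651]
tool_rot: [3.141, 0.001, 0.012]
wrist_force: [0.9, 0.4, -0.2]
time_s: 9.55
tool_pos: [0.5424, 0.2221, 0.2622]
tool_rot: [-3.141, -0.0, 0.012]
wrist_force: [-1.8, 1.0, 3.1]
```

```bash
python3 -m handwheel '[[1,[0.005,0,-0.008],0],[1,[0.008,0,-0.011],0],[1,[0.008,0,-0.011],0],[1,[0.008,0,-0.011],0]]' | head -4
python3 -m handwheel '[[1,[0.006,0,-0.008],0],[1,[0.0115,0,-0.0164],0],[1,[0.0115,0,-0.0164],0],[1,[0.0115,0,-0.0164],0]]' | head -4
```

```text
time_s: 10.05
tool_pos: [0.5436, 0.222, 0.2604]
tool_rot: [-3.141, -0.0, 0.012]
wrist_force: [-1.7, 2.0, 3.5]
time_s: 10.55
tool_pos: [0.5446, 0.2222, 0.2598]
tool_rot: [3.141, 0.002, 0.012]
wrist_force: [-12.7, 0.2, 22.0]
```

```bash
python3 -m handwheel '[[1,[-0.04,0,0.055],0],[1,[-0.08,0,0.12],0],[1,[-0.08,0,0.18],0],[1,[-0.17,-0.18,0.15],0],[1,[-0.26,-0.37,0.1],0],[1,[-0.35,-0.555,0.03],0],[1,[-0.35,-0.555,-0.04],0],[1,[-0.32,-0.555,-0.09],0],[1,[-0.305,-0.555,-0.107],0],[1,[-0.305,-0.555,-0.107],0]]' | head -4
python3 -m handwheel '[[1,[0.008,0,-0.011],0],[1,[0.0155,0,-0.022],0],[1,[0.023,0,-0.033],0],[1,[0.031,0,-0.044],0],[1,[0.031,0,-0.044],0],[1,[0.031,0,-0.044],0]]' | head -4
```

```text
time_s: 11.8
tool_pos: [0.5, 0.1392, 0.2417]
tool_rot: [-3.142, -0.0, 0.012]
wrist_force: [1.7, -1.1, 0.2]
time_s: 12.55
tool_pos: [0.5042, 0.1387, 0.2353]
tool_rot: [-3.141, -0.0, 0.012]
wrist_force: [-1.9, 0.2, 2.7]
```

```bash
python3 -m handwheel '[[1,[0.008,0,-0.011],0],[1,[0.0155,0,-0.022],0],[1,[0.021,0,-0.03],0],[1,[0.021,0,-0.03],0],[1,[0.021,0,-0.03],0]]' | head -4
python3 -m handwheel '[[1,[0.004,0,-0.006],0],[1,[0.008,0,-0.011],0],[1,[0.008,0,-0.011],0],[1,[0.008,0,-0.011],0]]' | head -4
```

```text
time_s: 13.18
tool_pos: [0.5074, 0.1387, 0.2307]
tool_rot: [-3.141, 0.0, 0.012]
wrist_force: [-1.6, 1.2, 5.0]
time_s: 13.68
tool_pos: [0.5081, 0.1388, 0.2301]
tool_rot: [3.141, 0.002, 0.012]
wrist_force: [-9.1, 0.4, 18.2]
```

```bash
python3 -m handwheel '[[1,[0,0,0],0],[1,[0,0,0],0],[1,[0,0,0],0],[1,[0,0,0],0],[1,[0,0,0],0],[1,[0,0,0],0],[1,[0,0,0],0],[1,[0,0,0],0],[1,[0,0,0],0],[1,[0,0,0],0]]' | head -4
python3 -m handwheel '[[1,[-0.04,0,0.055],0],[1,[-0.08,0,0.12],0],[1,[-0.1,0,0.3],0],[1,[-0.1,0,0.65],0],[1,[-0.1,0,1],0]]' | head -4
python3 -m handwheel '[[1,[0,0,0.35],0],[1,[0,-0.1,0.7],0],[1,[0,-0.4,0.9],0],[1,[0,-0.7,0.9],0],[1,[0,-1,0.9],0]]' | head -4
python3 -m handwheel '[[1,[0,-0.3,0],0],[1,[0.02,-0.65,0],0],[1,[0.025,-1,0],0]]' | head -4
python3 -m handwheel '[[1,[0,-0.3,0],0],[1,[0,-0.3,0],0],[1,[0,-0.3,0],0]]' | head -4
```

```text
time_s: 14.92
tool_pos: [0.5081, 0.1388, 0.2301]
tool_rot: [3.141, 0.002, 0.012]
wrist_force: [-9.3, -0.2, 19.3]
time_s: 15.55
tool_pos: [0.4931, 0.1385, 0.3802]
tool_rot: [3.141, 0.001, 0.011]
wrist_force: [0.1, 0.4, 0.1]
time_s: 16.18
tool_pos: [0.4931, -0.0126, 0.5147]
tool_rot: [3.141, -0.002, 0.012]
wrist_force: [0.9, 0.4, -0.1]
time_s: 16.55
tool_pos: [0.4969, -0.163, 0.5141]
tool_rot: [3.141, -0.0, 0.011]
wrist_force: [0.2, 0.6, 1.0]
time_s: 16.92
tool_pos: [0.4971, -0.2061, 0.5138]
tool_rot: [-3.141, 0.0, 0.011]
wrist_force: [-0.4, -0.5, -0.5]
```

```bash
python3 -m handwheel '[[1,[0,0,-0.15],0],[1,[0,0,-0.26],0],[1,[0,0,-0.3],0],[1,[0,0,-0.34],0],[1,[0,0,-0.38],0],[1,[0,0,-0.42],0],[1,[0,0,-0.42],0],[1,[0,0,-0.42],0]]' | head -4
python3 -c "
from h import *
s=snapshot('scene');cv2.imwrite('pics/s2.png',cv2.resize(s['frame'][80:230,210:350],None,fx=4,fy=4,interpolation=2)[:,:,::-1])"
```

```text
time_s: 17.92
tool_pos: [0.4974, -0.2063, 0.4514]
tool_rot: [-3.142, -0.001, 0.012]
wrist_force: [0.4, 2.4, 4.2]
```

View pics/s2.png

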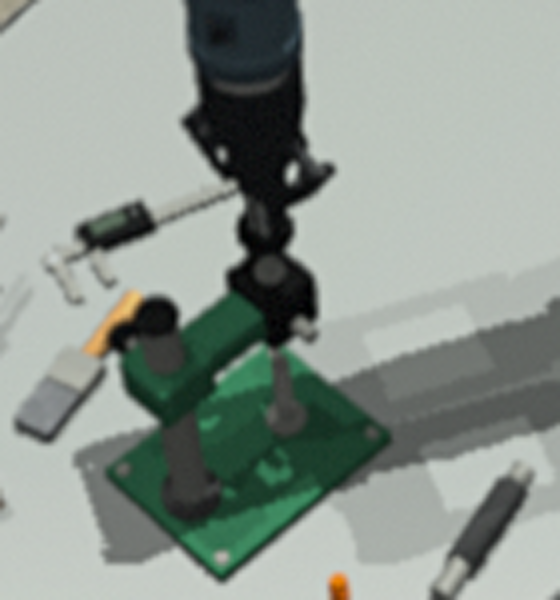

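The fingertips sit on the thumb head (crop 265, 225), centred and clear of the column, and the force is spring level. I'll feel downward in small steps.

```bash
for i in 1 ; do python3 -m handwheel '[[1,[0,0,-0.015],0],[1,[0,0,-0.03],0],[1,[0,0,-0.03],0],[1,[0,0,-0.03],0]]' | sed -n '2p;4p'; python3 -m handwheel '[[1,[0,0,-0.015],0],[1,[0,0,-0.03],0],[1,[0,0,-0.03],0],[1,[0,0,-0.03],0]]' | sed -n '2p;4p'; done
```

```text
tool_pos: [0.4974, -0.2064, 0.4467]
wrist_force: [2.8, 2.1, 3.6]
tool_pos: [0.4973, -0.2064, 0.4421]
wrist_force: [3.6, 1.0, 4.0]
```

```bash
cat > ok.py <<'E'
from workcell import monitor
import sys
s=monitor.get_state();f=s["wrist_force"][2];print(round(s["tool_pos"][2],4),round(f,1));sys.exit(f>8.5)
E
python3 -m handwheel '[[1,[0,0,-0.007],0],[1,[0,0,-0.014],0],[1,[0,0,-0.014],0]]' >/dev/null && python3 ok.py && python3 -m handwheel '[[1,[0,0,-0.007],0],[1,[0,0,-0.014],0],[1,[0,0,-0.014],0]]' >/dev/null && python3 ok.py && python3 -m handwheel '[[1,[0,0,-0.007],0],[1,[0,0,-0.014],0],[1,[0,0,-0.014],0]]' >/dev/null && python3 ok.py && python3 -m handwheel '[[1,[0,0,-0.007],0],[1,[0,0,-0.014],0],[1,[0,0,-0.014],0]]' >/dev/null && python3 ok.py && python3 -m handwheel '[[1,[0,0,-0.007],0],[1,[0,0,-0.014],0],[1,[0,0,-0.014],0]]' >/dev/null && python3 ok.py && python3 -m handwheel '[[1,[0,0,-0.007],0],[1,[0,0,-0.014],0],[1,[0,0,-0.014],0]]' >/dev/null && python3 ok.py && python3 -m handwheel '[[1,[0,0,-0.007],0],[1,[0,0,-0.014],0],[1,[0,0,-0.014],0]]' >/dev/null && python3 ok.py
```

```text
0.4399 4.5False
```

```bash
sed -i 's/sys.exit(f>8.5)/sys.exit(int(f>8.5))/' ok.py
python3 -m handwheel '[[1,[0,0,-0.007],0],[1,[0,0,-0.014],0],[1,[0,0,-0.014],0]]' >/dev/null && python3 ok.py && python3 -m handwheel '[[1,[0,0,-0.007],0],[1,[0,0,-0.014],0],[1,[0,0,-0.014],0]]' >/dev/null && python3 ok.py && python3 -m handwheel '[[1,[0,0,-0.007],0],[1,[0,0,-0.014],0],[1,[0,0,-0.014],0]]' >/dev/null && python3 ok.py && python3 -m handwheel '[[1,[0,0,-0.007],0],[1,[0,0,-0.014],0],[1,[0,0,-0.014],0]]' >/dev/null && python3 ok.py && python3 -m handwheel '[[1,[0,0,-0.007],0],[1,[0,0,-0.014],0],[1,[0,0,-0.014],0]]' >/dev/null && python3 ok.py && python3 -m handwheel '[[1,[0,0,-0.007],0],[1,[0,0,-0.014],0],[1,[0,0,-0.014],0]]' >/dev/null && python3 ok.py && python3 -m handwheel '[[1,[0,0,-0.007],0],[1,[0,0,-0.014],0],[1,[0,0,-0.014],0]]' >/dev/null && python3 ok.py
```

```text
0.4378 4.9
0.4357 4.3
0.4336 4.0
0.4315 4.0
0.4294 5.8
0.4275 4.4
0.4274 16.1
```

```bash
python3 -m handwheel '[[1,[0,0,-0.002],0],[1,[0,0,-0.004],0],[1,[0,0,-0.004],0],[1,[0,0,-0.004],0],[1,[0,0,-0.004],0],[1,[0,0,-0.004],0],[1,[0,0,-0.004],0],[1,[0,0,-0.004],0],[1,[0,0,-0.004],0],[1,[0,0,-0.004],0],[1,[0,0,-0.004],0]]' | head -4
```

```text
time_s: 23.35
tool_pos: [0.4972, -0.2062, 0.4273]
tool_rot: [3.14, -0.001, 0.012]
wrist_force: [-2.7, 2.4, 18.8]
```

```bash
python3 -m handwheel '[[1,[0,0,0.07],0],[1,[0,0,0.15],0],[1,[0,0,0.25],0],[1,[0,0,0.4],0],[1,[0,0,0.6],0],[1,[0,0,0.6],0]]' | head -4
python3 -m handwheel '[[1,[0,0.3,0],0],[1,[-0.03,0.65,0],0],[1,[-0.05,1,0],0]]' | head -2
python3 -m handwheel '[[1,[0,0.3,0],0],[1,[-0.03,0.65,0],0],[1,[-0.05,1,0],0]]' | head -2
python3 -m handwheel '[[1,[0,0.3,0],0],[1,[0,0.65,-0.3],0],[1,[0,1,-0.6],0],[1,[0,1,-1],0],[1,[0,1,-1],0]]' | head -2
```

```text
time_s: 24.1
tool_pos: [0.4972, -0.2063, 0.5166]
tool_rot: [3.14, -0.001, 0.012]
wrist_force: [-0.2, -0.2, -0.9]
time_s: 24.48
tool_pos: [0.489, -0.0549, 0.5127]
time_s: 24.85
tool_pos: [0.4814, 0.0952, 0.5129]
time_s: 25.48
tool_pos: [0.4794, 0.2438, 0.3585]
```

```bash
python3 - <<'E'
from h import *
S={n:snapshot(n) for n in("scene","top")};
im=cv2.resize(S["scene"]["frame"][80:300,220:450],None,fx=2.6,fy=2.6,interpolation=2)[:,:,::-1];cv2.imwrite("pics/s3.png",im)
E
```

```text
(no output)
```

View pics/s3.png

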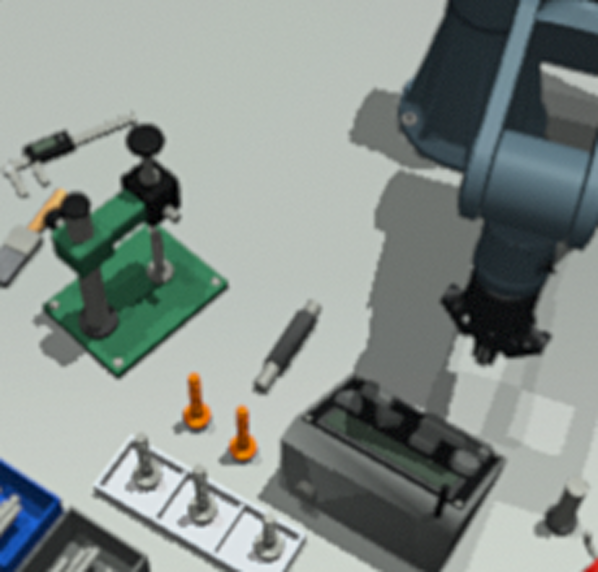

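The spindle head is back up (crop 145, 140), all bolts stand, and the gripper is over the front left of the readout. Now the store key.

```bash
python3 -m handwheel '[[1,[0.02,0.01,-0.3],0],[1,[0.05,0.01,-0.6],0],[1,[0.08,0.01,-0.7],0],[1,[0.08,0.01,-0.75],0],[1,[0.08,0.01,-0.75],0],[1,[0.08,0.01,-0.75],0]]' | head -4
```

```text
time_s: 26.32
tool_pos: [0.4949, 0.2453, 0.2539]
tool_rot: [-3.141, -0.003, 0.012]
wrist_force: [-0.2, -0.2, -0.4]
```

```bash
python3 -m handwheel '[[1,[0.015,0,-0.03],0],[1,[0.032,0,-0.069],0],[1,[0.04,0,-0.08],0],[1,[0.055,0,-0.1],0],[1,[0.063,0,-0.113],0],[1,[0.063,0,-0.113],0],[1,[0.063,0,-0.113],0]]' | head -4
python3 -m handwheel '[[1,[0.008,0,-0.011],0],[1,[0.0155,0,-0.022],0],[1,[0.0155,0,-0.022],0],[1,[0.0155,0,-0.022],0]]' | head -4
```

```text
time_s: 27.2
tool_pos: [0.5036, 0.2452, 0.2353]
tool_rot: [3.142, 0.0, 0.012]
wrist_force: [-1.8, 1.3, 2.6]
time_s: 27.7
tool_pos: [0.506, 0.2452, 0.232]
tool_rot: [3.142, 0.0, 0.012]
wrist_force: [-3.2, -0.7, 5.9]
```

```bash
python3 -m handwheel '[[1,[0.004,0,-0.006],0],[1,[0.008,0,-0.012],0],[1,[0.008,0,-0.012],0],[1,[0.008,0,-0.012],0]]' | head -4
```

```text
time_s: 28.2
tool_pos: [0.5066, 0.2453, 0.2316]
tool_rot: [3.141, 0.003, 0.012]
wrist_force: [-12.9, -2.0, 21.3]
```

Store is fully down against its stop. I'll retract and check.

```bash
python3 -m handwheel '[[1,[0,0,0],0],[1,[-0.04,0,0.055],0],[1,[-0.08,0,0.12],0],[1,[-0.1,0,0.3],0],[1,[-0.1,0,0.6],0],[1,[-0.1,0,0.9],0],[1,[-0.1,0,0.9],0],[1,[-0.1,0,0.9],0],[1,[-0.1,0,0.9],0]]' | head -4
python3 - <<'E'
from h import *
s=snapshot("top");t0=cv2.imread("pics/top0.png")[:,:,::-1]
print(monitor.get_state()["wrist_force"], monitor.get_state()["qd"])
print(order.job_done())
E
```

```text
time_s: 29.32
tool_pos: [0.4917, 0.245, 0.3633]
tool_rot: [3.141, 0.003, 0.011]
wrist_force: [0.4, 0.3, -0.1]
[ 0.34579885 -0.58251666  0.60468202] [-3.05863608e-04  7.84640391e-04 -4.82777529e-03 -1.96049763e-03
  1.48003272e-03  2.38807006e-05]
the job is handed in; nothing more can be done
None
```

I pressed wake, peak and clear (held for over a second), bore the spindle on the bolt with about 10 N beyond its spring for over a second, let it up, and pressed store fully. The job is handed in at about 29 s with no verdict returned; the highest key force was about 30 N, and I took no picture after the store press.

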